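# Seat the askew lid of the wide sample canister

## Task

The lid of the wider white sample canister has been put on askew: its three keys ride on top of the rim instead of lying in the notches. Turn the lid by its handle, keeping it on the canister rather than lifting it off, until the keys drop into the notches, seat it fully home with its top flush with the rim, and let go. Leave the smaller canister and its lid, which is already closed, alone.

Things in the scene. Friction and masses are not known exactly. Their poses are not given: they have to be found in the camera images.
- lid_handle (a point): Centre (half-way up) of the black bar handle across the middle of the wide canister's loose steel lid (about 0.35 kg). Bar 66 mm long (x axis), 14 thick (y), 44 tall (z up); the lid's flat top is 22 mm below this point. It is 31 mm above the rim while the keys ride on the rim, 21 mm when seated. A turn of 60 degrees or less, one way or the other, brings the keys over notches.
- lid_key (a point): Outer end of one of the lid's three keys, mid-thickness: the one in the bar's +x direction, 62 mm from the lid's centre; the others are 120 degrees either side. Keys are 12 mm wide, 9 thick, tops level with the lid's top; any key fits any notch. The lid is a 98 mm disc that reaches 6 mm below the keys into the canister's mouth, with 3 mm play all round.
- canister_mouth (a point): Centre of the mouth of the wide white canister, at the top of its rim, 90 mm above the bench; z up. Fixed to the bench; 124 mm across, mouth 104, rim 10 wide. Three notches 10 mm deep, 34 degrees wide, are cut in the rim: the x axis points at the middle of one, the others are 120 degrees either side. Keys drop when within about 10 degrees of a notch's middle.
- small_lid_handle (a point): Centre of the black bar handle (44 mm long along x, 12 thick, 34 tall) on the lid of the smaller white canister (84 mm across, rim 70 mm above the bench), already properly closed, to be left alone. This point is 86 mm above the bench.
There are look-alikes about, which are no part of the job. Leave any orange or purple look-alike of the part that bears lid_handle alone.

How it is judged:
By the outcome, as a careful person would: the job done as asked, in the order asked, and still so for the second after the job is handed in, with the robot touching nothing.
It also fails if it takes over 32 s, if anything falls off the work surface, if the arm or the gripper's body presses on something with over 40 N, if the wrist force passes 120 N, or if a joint passes its speed limit or range.

## Robot

A 6-joint arm with a two-finger parallel gripper is mounted at the origin on the work surface. World frame = base frame: x ahead of the robot, y to its left, z up, the work surface at z = 0. Lengths are in m, angles in rad, forces in N, time in s.
With the tool pointing down it reaches from about 0.35 to 0.95 m from the base axis. Payload 17.4 kg.
Tool frame: the origin (TCP) lies midway between the tips of the shut fingers; the grasp point (between the pads) lies 19 mm behind it; z points along the fingers, x is the direction in which the jaws open and shut, and the axes are right-handed (so a half turn about z gives the same grasp; the last joint's range is limited). The gripper opens to 93 mm and grips with 3 to 60 N. Pads are 15 mm wide; open, the fingers measure 128 mm over their backs; the gripper's body (75 mm by 188 mm) begins 65 mm behind the grasp point.
Start: joints at [1.154, 0.116, 1.442, -0, 1.584, -0.038], TCP at [0.25, 0.627, 0.219] pointing down, gripper open.
Joint ranges: [-2.83, 2.83], [-0.83, 2.19], [0.07, 2.5], [-1.14, 4.28], [0.01, 3], [-2.97, 2.97]. Speed limits (rad/s): [1.89, 1.89, 2.22, 3.14, 3.14, 3.14].

## Interface

Orientations are given as a unit quaternion [w, x, y, z].
In Python, from cell import robot gives the robot as it stands.
- The arm moves only by the tool send_rows, never from a script. Its argument "motion" is a list of rows, each a list of 2 entries, a list of its own where there are three numbers: the shift along the tool's x, y, z in m, then the turn about the tool's z in rad. In form: [[[tx, ty, tz], yaw], ...]. A call has 1 to 10 rows; each row shifts and turns the commanded pose from where the row before left it, along the tool's axes as they then stand; what a row does not reach is not made up. A row lasts 1/10 s, in which the tool goes at most 50 mm and 8.59 degrees, less where a joint would pass 70% of its speed; a pose out of reach is approached as far as the arm can. A call with a gripper value outside its range is refused whole. "claw" is the finger opening in m, from 0 to 0.093, set as the call begins (left out, the last holds). The fingers move at their own pace and stop on an object; the grip force is fixed at half the most. Time passes only in rows, so rows that do not move let the fingers close. It gives the time, the measured TCP pose, the force and the opening at its end, in the units of the state.
- robot.state(): the state, without advancing time (a new reading comes with each control period).
- robot.capture(name): name is "scene" or "top"; returns (picture, depth): 384x512x3 uint8, blue, green, red; 384x512 float32, m along the optical axis (not along the pixel's ray), 0 where there is no reading.
- robot.camera_model(name): a dict with "K" (3x3 intrinsics, pixels), "pose" (4x4, takes a point from camera to world coordinates). Camera axes: x right, y down, z forward; pixel columns grow to the right and rows downward; lengths in m; the calibration is good to about 2 mm. A picture is of the moment at which its call begins. camera_model takes no time and is no camera call.
- robot.sign_off(): hands the job in, once; it reports no verdict.
The state is a dict: "t": time; "qpos": joint angles; "joint_vel": joint speeds; "joint_efforts": joint torques, N m; "tool_pos": TCP position; "ee_rot": TCP orientation; "contact_force": force on the tool from outside, world axes, zero at the start; "moment": the same for the moment, N m; "width": opening from 0.0 (shut) to 1.0 (fully open).
Only numpy, scipy, OpenCV 4.12 (cv2) and the standard library are available. Lean on these libraries where they do the work, as an engineer would, in place of code of your own. Each camera call takes 0.05 s, during which the arm holds its last target.

## Working session

There is one attempt and no reset: what is moved stays moved. The work goes in short steps, Python scripts to look and compute and a tool call to move; the robot and the scene stay as the last step left them, time stands still between calls to the robot, and variables do not carry over. Pictures are saved under pics/ and viewed, and the job is handed in when it is done.

Besides the shell and the picture viewer there is one more tool, called as name(argument=value, ...), one argument or row to a line, values as JSON. send_rows: Moves the arm, as the interface text tells. Its arguments: {"type":"object","properties":{"motion":{"type":"array"},"claw":{"type":"number"}},"required":["motion"]}

```bash
mkdir -p pics
python3 - <<'E'
from cell import robot
import cv2,numpy as np
print(robot.state())
for n in ("scene","top"):
    im,d=robot.capture(n); cv2.imwrite(f"pics/{n}0.png",im); np.savez(f"pics/{n}0.npz",im=im,d=d)
    m=robot.camera_model(n); print(n,m)
E
```

```text
{'t': 0.0, 'qpos': array([ 1.15421495e+00,  1.16451455e-01,  1.44229143e+00,  4.31980462e-05,
        1.58398991e+00, -3.77994538e-02]), 'joint_vel': array([-0.00050622, -0.00029832,  0.0002845 , -0.00014623, -0.00075264,
       -0.00127851]), 'joint_efforts': array([ 1.01329417e-03, -7.21256661e+01, -6.22613096e+01,  7.80115323e-02,
        2.38482904e-02,  3.83976669e-06]), 'tool_pos': array([0.24951659, 0.62695864, 0.21791221]), 'ee_rot': array([ 2.83630363e-04,  8.27583244e-01,  5.61342719e-01, -4.94979458e-04]), 'contact_force': array([ 0.01542144,  0.03408983, -0.72885945]), 'moment': array([-0.00924833, -0.02425553,  0.03811068]), 'width': 1.0007912673383508}
scene {'K': array([[354.6342436 ,   0.        , 259.54983487],
       [  0.        , 354.6342436 , 189.90116357],
       [  0.        ,   0.        ,   1.        ]]), 'pose': array([[-0.74121405,  0.48291343, -0.46625781,  0.91797641],
       [ 0.67117423,  0.52150198, -0.52684043,  0.44331186],
       [-0.01126395, -0.70344176, -0.71066364,  0.80793829],
       [ 0.        ,  0.        ,  0.        ,  1.        ]])}
top {'K': array([[363.45339828,   0.        , 253.725929  ],
       [  0.        , 363.45339828, 191.72907263],
       [  0.        ,   0.        ,   1.        ]]), 'pose': array([[-0.01805753, -0.99639072,  0.08294244,  0.38234039],
       [-0.99924823,  0.02083105,  0.03269625, -0.1053406 ],
       [-0.03430601, -0.08228968, -0.99601782,  1.18150184],
       [ 0.        ,  0.        ,  0.        ,  1.        ]])}
```

View pics/scene0.png

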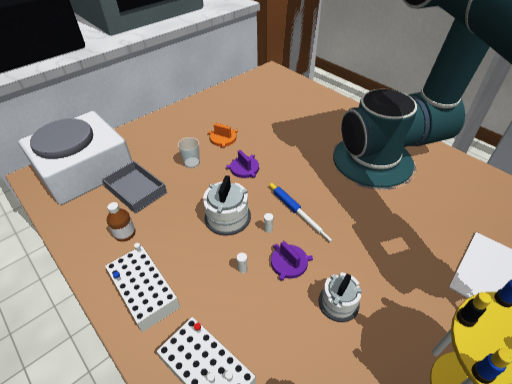

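View pics/top0.png

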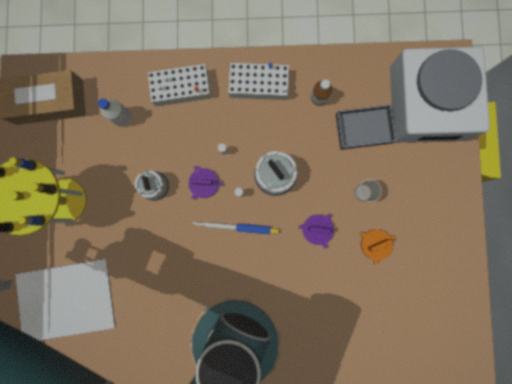

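Candidates in the top view are the wide white canister (276,172), small white canister (151,184), purple lids (204,182) and (318,229), and orange lid (377,244). I choose the wide white one with the black bar and steel lid, and check it in a crop.

Run:
```python
import cv2,numpy as np
a=np.load("pics/top0.npz");b=np.load("pics/scene0.npz")
c1=cv2.resize(a["im"][142:202,246:306],(480,480),interpolation=cv2.INTER_CUBIC)
c2=cv2.resize(b["im"][168:238,195:260],(312,336),interpolation=cv2.INTER_CUBIC)
o=np.zeros((480,800,3),np.uint8);o[:,:480]=c1;o[:336,485:797]=c2
cv2.imwrite("pics/crop0.png",o)
```

```text
(no output)
```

View pics/crop0.png

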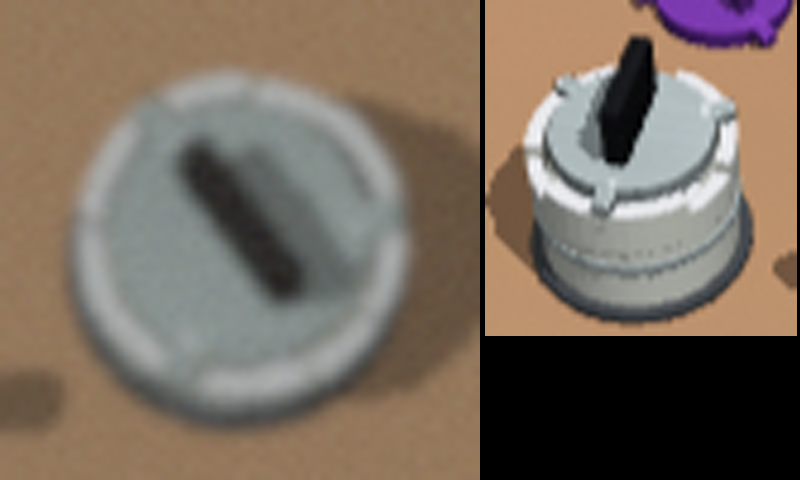

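The crop shows the wide canister: black bar, grey steel lid, keys on the rim at scene-crop (605,198), (565,85), (725,112), and notches at about (535,150), (710,190). Now I measure with depth and calibration.

```bash
cat > h.py <<'E'
import cv2,numpy as np
from cell import robot
def cloud(n,d):
    m=robot.camera_model(n);K=m["K"];P=m["pose"]
    v,u=np.mgrid[0:384,0:512]
    p=np.stack([(u-K[0,2])/K[0,0]*d,(v-K[1,2])/K[1,1]*d,d],-1)
    return p@P[:3,:3].T+P[:3,3]
def ray(n,u,v,z):
    m=robot.camera_model(n);K=m["K"];P=m["pose"]
    r=P[:3,:3]@np.array([(u-K[0,2])/K[0,0],(v-K[1,2])/K[1,1],1]);return P[:3,3]+r*(z-P[2,3])/r[2]
def rect(n,im,c,z,h=0.08,px=480):
    # orthophoto of plane z: column=+x, row=-y
    m=robot.camera_model(n);K=m["K"];P=m["pose"]
    g=np.linspace(-h,h,px);X,Y=np.meshgrid(c[0]+g,c[1]-g)
    q=(np.stack([X,Y,np.full_like(X,z)],-1)-P[:3,3])@P[:3,:3]
    return cv2.remap(im,(q[...,0]/q[...,2]*K[0,0]+K[0,2]).astype(np.float32),(q[...,1]/q[...,2]*K[1,1]+K[1,2]).astype(np.float32),cv2.INTER_CUBIC)
def angle(p):
    c=p.mean(0);w,V=np.linalg.eigh(np.cov((p-c).T));return np.degrees(np.arctan2(V[1,1],V[0,1]))
E
python3 - <<'E'
from h import *
D={n:np.load(f"pics/{n}0.npz") for n in("top","scene")}
c0=ray("top",276,172,0.095)[:2];print("c0",c0)
for n in D:
    d=D[n]["d"];p=cloud(n,d);im=D[n]["im"]
    near=(np.hypot(*(p[...,:2]-c0).transpose(2,0,1))<0.08)&(d>0)
    print(n,"heights",np.histogram(p[near][:,2],bins=np.arange(0.07,0.156,0.005)))
    dark=(im.max(2)<60)
    b=near&(p[...,2]>0.136)
    q=p[b][:,:2]
    print(n,"bartop",b.sum(),q.mean(0),p[b][:,2].mean(),angle(q),cv2.minAreaRect((q*1000).astype(np.float32)))
    r=near&(p[...,2]>0.084)&(p[...,2]<0.104)
    hull=cv2.convexHull((p[r][:,:2]).astype(np.float32)); print("circ",cv2.minEnclosingCircle(hull))
    cv2.imwrite(f"pics/rect_{n}.png",rect(n,im,c0,0.09))
o=np.hstack([cv2.resize(cv2.imread(f"pics/rect_{n}.png"),(400,400)) for n in D]);cv2.imwrite("pics/rect0.png",o)
E
```

```text
c0 [ 0.53096329 -0.13778626]
top heights (array([  6,  52,  70, 109, 157, 429, 302,   6,   4,   3,   6,   4,   4,
        11,  83,  19,   0]), array([0.07 , 0.075, 0.08 , 0.085, 0.09 , 0.095, 0.1  , 0.105, 0.11 ,
       0.115, 0.12 , 0.125, 0.13 , 0.135, 0.14 , 0.145, 0.15 , 0.155]))
top bartop 111 [ 0.53465073 -0.13548565] 0.14304457179422325 -145.05805163375376 ((535.0463256835938, -135.7404327392578), (65.0901107788086, 13.93894100189209), 34.854129791259766)
circ ((0.5356073379516602, -0.13598240911960602), 0.062464769929647446)
scene heights (array([ 47,  94,  65, 185, 123, 488, 109,  14,  15,  19,  17,  17,  13,
        22,  82,   2,   0]), array([0.07 , 0.075, 0.08 , 0.085, 0.09 , 0.095, 0.1  , 0.105, 0.11 ,
       0.115, 0.12 , 0.125, 0.13 , 0.135, 0.14 , 0.145, 0.15 , 0.155]))
scene bartop 100 [ 0.53475977 -0.13403581] 0.14170907818824183 -144.95267597381576 ((534.5355224609375, -135.4134521484375), (63.8318977355957, 14.163311004638672), 35.253662109375)
circ ((0.5349595546722412, -0.13848896324634552), 0.06365726888179779)
```

View pics/rect0.png

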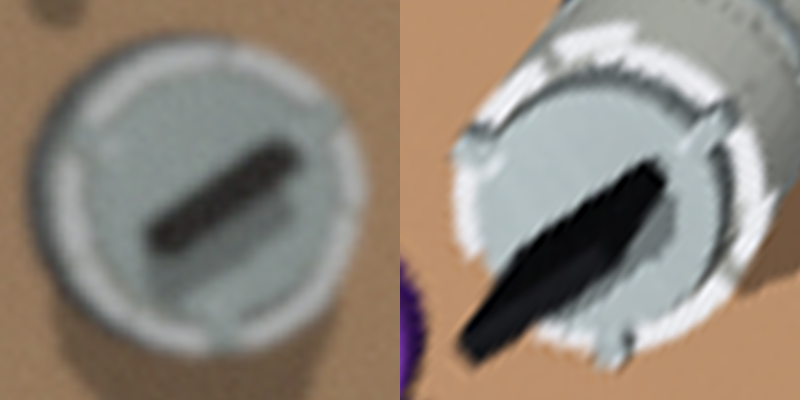

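The orthophotos at rim height (top left half, scene right half) show the bar at about 35° in both. Keys appear at right-half (720,115), (470,150) and (612,350), which fits 35/155/275°. Next I find the notch angles with a polar unwrap of the rim.

Run:
```python
from h import *
D={n:np.load(f"pics/{n}0.npz") for n in("top","scene")}
c=np.array([0.535,-0.1365]);rows=[]
for n in D:
    R=rect(n,D[n]["im"],c,0.09)
    for z in (0.09,):
        pol=cv2.warpPolar(rect(n,D[n]["im"],c,z,0.08,640),(200,720),(319.5,319.5),320,cv2.WARP_POLAR_LINEAR)
        # warpPolar angle grows clockwise in image (row down=-y) => flip to CCW
        pol=np.roll(pol[::-1],1,0)[:, 110:180]
        rows.append(cv2.resize(np.rot90(pol),(720,210)))
    p=cloud(n,D[n]["d"]);q=p.reshape(-1,3);col=D[n]["im"].reshape(-1,3)
    r=np.hypot(*(q[:,:2]-c).T);a=np.degrees(np.arctan2(q[:,1]-c[1],q[:,0]-c[0]))%360
    s=(r>.053)&(r<.062)&(q[:,2]>.06)&(q[:,2]<.11)
    print(n,[(k,int(s[(a>=k)&(a<k+8)].sum()),round(1000*np.median(q[s&(a>=k)&(a<k+8),2]),0),round(1000*q[s&(a>=k)&(a<k+8),2].max())) for k in range(0,360,8) if (s&(a>=k)&(a<k+8)).any()])
o=np.vstack(rows)
for k in range(0,360,30):
    cv2.line(o,(2*k,0),(2*k,419),(0,0,255) if k%90==0 else (0,255,255),1)
cv2.imwrite("pics/pol0.png",o)
```

```text
top [(0, 10, np.float64(90.0), 93), (8, 7, np.float64(90.0), 92), (16, 11, np.float64(90.0), 94), (24, 6, np.float64(93.0), 102), (32, 8, np.float64(99.0), 100), (40, 8, np.float64(91.0), 100), (48, 8, np.float64(91.0), 92), (56, 7, np.float64(92.0), 94), (64, 9, np.float64(90.0), 95), (72, 8, np.float64(90.0), 92), (80, 10, np.float64(82.0), 93), (88, 6, np.float64(79.0), 85), (96, 9, np.float64(81.0), 86), (104, 7, np.float64(81.0), 83), (112, 8, np.float64(82.0), 96), (120, 8, np.float64(90.0), 97), (128, 8, np.float64(90.0), 93), (136, 8, np.float64(89.0), 92), (144, 10, np.float64(92.0), 102), (152, 10, np.float64(98.0), 101), (160, 11, np.float64(91.0), 94), (168, 8, np.float64(90.0), 91), (176, 10, np.float64(90.0), 93), (184, 9, np.float64(89.0), 94), (192, 9, np.float64(89.0), 95), (200, 8, np.float64(84.0), 94), (208, 8, np.float64(82.0), 84), (216, 8, np.float64(80.0), 84), (224, 8, np.float64(82.0), 85), (232, 7, np.float64(83.0), 91), (240, 6, np.float64(91.0), 95), (248, 8, np.float64(90.0), 94), (256, 6, np.float64(90.0), 91), (264, 9, np.float64(92.0), 100), (272, 7, 
[... 975 characters left out ...]
 np.float64(98.0), 100), (160, 1, np.float64(99.0), 99), (168, 4, np.float64(90.0), 91), (176, 6, np.float64(90.0), 92), (184, 4, np.float64(90.0), 91), (192, 3, np.float64(89.0), 91), (200, 2, np.float64(89.0), 90), (240, 1, np.float64(91.0), 91), (248, 2, np.float64(89.0), 90), (256, 4, np.float64(89.0), 92), (264, 3, np.float64(98.0), 99), (272, 11, np.float64(99.0), 100), (280, 4, np.float64(90.0), 91), (288, 7, np.float64(90.0), 91), (296, 6, np.float64(89.0), 90), (304, 5, np.float64(90.0), 92), (312, 9, np.float64(90.0), 91), (320, 14, np.float64(84.0), 88), (328, 8, np.float64(79.0), 82), (336, 8, np.float64(79.0), 81), (344, 9, np.float64(76.0), 80), (352, 12, np.float64(75.0), 90)]
```

View pics/pol0.png

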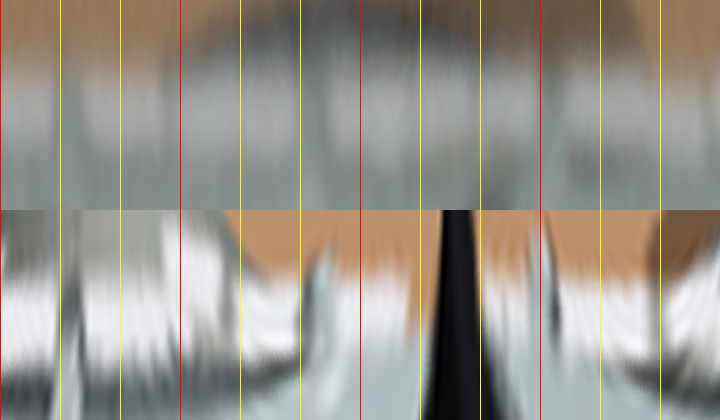

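Run:
```python
from h import *
D={n:np.load(f"pics/{n}0.npz") for n in("top","scene")}
for n,c in (("top",(0.5352,-0.136)),("scene",(0.535,-0.1365))):
    c=np.array(c);q=cloud(n,D[n]["d"]).reshape(-1,3)
    r=np.hypot(*(q[:,:2]-c).T);a=np.degrees(np.arctan2(q[:,1]-c[1],q[:,0]-c[0]))%120
    s=(r>.053)&(r<.0605)
    lo=s&(q[:,2]>.076)&(q[:,2]<.0835);hi=s&(q[:,2]>.0865)&(q[:,2]<.094);k=s&(q[:,2]>.0965)&(q[:,2]<.103)
    best=max(np.arange(80,125,.5),key=lambda m:(lambda w:(lo&(w<17)).sum()-(hi&(w<17)).sum())(abs((a-m+60)%120-60)))
    kk=a[k]; print(n,"notch",best,"low circ mean",np.degrees(np.angle(np.exp(1j*np.radians(3*a[lo])).mean()))/3%120,"keys",np.median(kk),kk.mean(),k.sum())
q=cloud("top",D["top"]["d"]).reshape(-1,3)
A=np.array([.25,.627]);B=np.array([.535,-.136]);u=(B-A)/np.linalg.norm(B-A);w=q[:,:2]-A;t=w@u;l=w@np.array([-u[1],u[0]])
for k in np.arange(-.1,1,.1):
    m=(t>k)&(t<k+.1)&(abs(l)<.13);print(round(k,1),m.sum(),[round(float(q[m&(l>x)&(l<x+.065)][:,2].max()),3) if (m&(l>x)&(l<x+.065)).any() else None for x in (-.13,-.065,0,.065)])
```

```text
top notch 101.0 low circ mean 102.43289423124155 keys 35.27230630418049 34.354388618204396 32
scene notch 101.5 low circ mean 98.0278420158382 keys 35.27096239227995 35.410058353664375 24
-0.1 2383 [0.014, 0.016, 0.012, 0.009]
0.0 2664 [0.014, 0.318, 0.008, 0.267]
0.1 3237 [0.013, 0.014, 0.008, 0.299]
0.2 2538 [0.534, 0.012, 0.008, 0.223]
0.3 2356 [0.008, 0.009, 0.009, 0.076]
0.4 2605 [0.008, 0.008, 0.007, 0.109]
0.5 2388 [0.024, 0.02, 0.063, 0.063]
0.6 2457 [0.028, 0.063, 0.063, 0.064]
0.7 2484 [0.009, 0.105, 0.105, 0.008]
0.8 2335 [0.01, 0.148, 0.148, 0.007]
0.9 2407 [0.008, 0.007, 0.009, 0.006]
```

Run:
```python
from h import *
d=np.load("pics/top0.npz");q=cloud("top",d["d"]);im=d["im"]
m=(q[...,2]>.1)&(q[...,1]>.2)&(q[...,1]<.8)&(q[...,0]>.3)
for y in np.arange(.25,.75,.05):
    k=m&(abs(q[...,1]-y)<.025)
    if k.any(): print(round(y,2),"x",q[k][:,0].min().round(3),q[k][:,0].max().round(3),"z",q[k][:,2].max().round(3))
```

```text
0.25 x 0.487 0.527 z 0.109
0.35 x 0.712 0.769 z 0.155
0.4 x 0.715 0.769 z 0.154
0.45 x 0.406 0.522 z 0.299
0.5 x 0.369 0.562 z 0.3
0.55 x 0.361 0.569 z 0.3
0.6 x 0.362 0.561 z 0.267
```

Target: centre (0.535,-0.136), bar at 35°, notches at 101° mod 120, so I turn the lid by about -54° (clockwise from above). First I go round the yellow stand, which starts at x > 0.36, y > 0.42.

send_rows(
  motion=[
    [[-0.043, 0.017, 0], 0],
    [[-0.043, 0.017, 0], 0],
    [[-0.043, 0.017, 0], 0],
    [[-0.043, 0.017, 0], 0],
    [[-0.043, 0.017, 0], 0],
    [[-0.043, 0.017, 0], 0],
  ],
  claw=0.093,
)

```text
t: 0.7
tool_pos: [0.2485, 0.3479, 0.2182]
ee_rot: [0.0, 0.827, 0.562, -0.0]
contact_force: [0.5, 0.7, 0.9]
width: 0.998
```

send_rows(
  motion=[
    [[-0.029, 0.037, 0], 0],
    [[-0.029, 0.037, 0], 0],
    [[-0.029, 0.037, 0], 0],
    [[-0.029, 0.037, 0], 0],
    [[-0.029, 0.037, 0], 0],
    [[-0.029, 0.037, 0], 0],
    [[-0.029, 0.037, 0], 0],
    [[-0.029, 0.037, 0], 0],
    [[-0.029, 0.037, 0], 0],
    [[-0.029, 0.037, 0], 0],
  ],
)

```text
t: 1.7
tool_pos: [0.486, -0.0587, 0.2185]
ee_rot: [0.0, 0.828, 0.561, 0.0]
contact_force: [0.3, 1.4, 0.1]
width: 1.0
```

send_rows(
  motion=[
    [[0, 0, 0], -0.141],
    [[0, 0, 0], -0.141],
    [[0, 0, 0], -0.141],
    [[0, 0, 0], -0.141],
    [[0, 0, 0], -0.141],
    [[0, 0, 0], -0.141],
    [[0, 0, 0], -0.141],
    [[0, 0, 0], 0],
  ],
)

```text
t: 2.5
tool_pos: [0.4854, -0.0565, 0.2184]
ee_rot: [-0.0, 0.462, 0.887, -0.0]
contact_force: [-0.0, -0.3, 0.2]
width: 1.006
```

send_rows(
  motion=[
    [[-0.031, -0.0016, 0], 0],
    [[-0.031, -0.0016, 0], 0],
    [[-0.031, -0.0016, 0], 0],
    [[0, 0, 0.02], 0],
    [[0, 0, 0.02], 0],
    [[0, 0, 0.015], 0],
    [[0, 0, 0], 0],
  ],
  claw=0.06,
)

```text
t: 3.2
tool_pos: [0.5339, -0.1353, 0.1614]
ee_rot: [-0.002, 0.464, 0.886, -0.0]
contact_force: [-0.2, 0.9, -0.3]
width: 0.647
```

Run:
```python
from h import *
im,d=robot.capture("scene");cv2.imwrite("pics/s1.png",cv2.resize(im[130:260,160:300],(560,520),interpolation=cv2.INTER_CUBIC));s=robot.state();print(s["tool_pos"],s["qpos"],s["width"])
```

```text
[ 0.53435069 -0.13539028  0.16305271] [-2.94421511e-01 -1.33849786e-01  1.77985632e+00 -1.06460929e-05
  1.49703092e+00 -2.47164755e+00] 0.6446757867326758
```

View pics/s1.png

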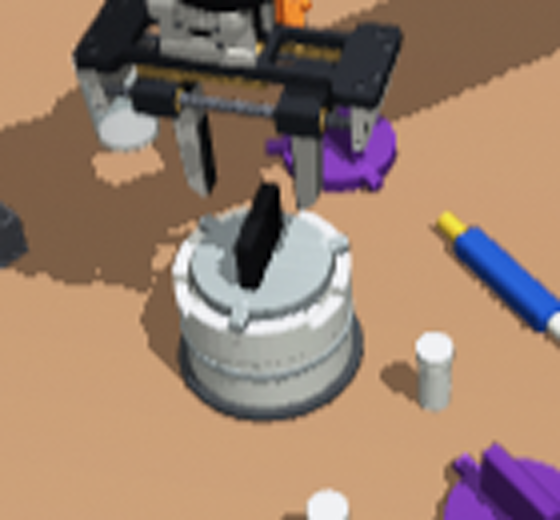

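The crop shows both fingers at (200,185) and (308,195), straddling the bar at (258,235). I go down and close.

send_rows(
  motion=[
    [[0, 0, 0.02], 0],
    [[0, 0, 0.02], 0],
    [[0, 0, 0.01], 0],
    [[0, 0, 0.007], 0],
    [[0, 0, 0], 0],
    [[0, 0, 0], 0],
  ],
)

```text
t: 3.85
tool_pos: [0.5351, -0.1357, 0.1076]
ee_rot: [0.0, 0.463, 0.886, 0.0]
contact_force: [-0.0, 0.2, 0.2]
width: 0.644
```

send_rows(
  motion=[
    [[0, 0, 0], 0],
    [[0, 0, 0], 0],
    [[0, 0, 0], 0],
    [[0, 0, 0], 0],
    [[0, 0, 0], 0],
    [[0, 0, 0], 0],
    [[0, 0, 0], 0],
    [[0, 0, 0], 0],
  ],
  claw=0,
)

```text
t: 4.65
tool_pos: [0.5347, -0.1357, 0.1067]
ee_rot: [0.0, 0.463, 0.886, -0.0]
contact_force: [-0.9, -0.3, -0.4]
width: 0.15
```

The grip is on the 14 mm bar (0.15 × 93 mm). I turn 54° clockwise from above, keeping the height.

send_rows(
  motion=[
    [[0, 0, 0], 0.094],
    [[0, 0, 0], 0.094],
    [[0, 0, 0], 0.094],
    [[0, 0, 0], 0.094],
    [[0, 0, 0], 0.094],
    [[0, 0, 0], 0.094],
    [[0, 0, 0], 0.094],
    [[0, 0, 0], 0.094],
    [[0, 0, 0], 0.094],
    [[0, 0, 0], 0.094],
  ],
)

```text
t: 5.65
tool_pos: [0.5345, -0.1357, 0.1062]
ee_rot: [-0.0, 0.815, 0.579, -0.0]
contact_force: [0.2, -2.3, -4.1]
width: 0.149
```

Run:
```python
from h import *
for n in("top","scene"):
    im,d=robot.capture(n);np.savez(f"pics/{n}2.npz",im=im,d=d)
    if n=="scene":cv2.imwrite("pics/s2.png",cv2.resize(im[150:250,180:280],(600,600),interpolation=cv2.INTER_CUBIC))
s=robot.state();print(s["tool_pos"],s["ee_rot"],s["contact_force"],s["moment"],s["width"])
```

```text
[ 0.5345522  -0.13562589  0.10622065] [-1.88812674e-04  8.14667585e-01  5.79928140e-01 -2.04974825e-04] [ 1.07012324 -0.44331184 -3.48207531] [-0.13363031 -0.26646988 -0.03898135] 0.14919746898094577
```

View pics/s2.png

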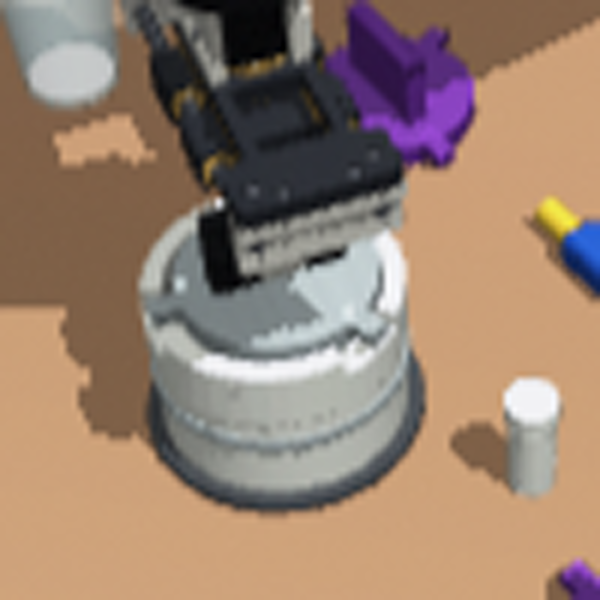

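The keys sit over the notches at crop (165,305) and (360,335), and the gripper reads -3.4 N, which is the lid's own weight. So the keys are clear of the rim, and I lower about 10 mm.

send_rows(
  motion=[
    [[0, 0, 0.002], 0],
    [[0, 0, 0.002], 0],
    [[0, 0, 0.002], 0],
    [[0, 0, 0.002], 0],
    [[0, 0, 0], 0],
  ],
)

```text
t: 6.25
tool_pos: [0.5346, -0.1356, 0.0983]
ee_rot: [-0.0, 0.814, 0.581, -0.0]
contact_force: [1.1, -1.9, -4.5]
width: 0.149
```

send_rows(
  motion=[
    [[0, 0, 0.001], 0],
    [[0, 0, 0.001], 0],
    [[0, 0, 0], 0],
  ],
)

```text
t: 6.55
tool_pos: [0.5347, -0.1356, 0.0967]
ee_rot: [0.0, 0.814, 0.581, 0.0]
contact_force: [0.6, -1.7, -2.9]
width: 0.148
```

Still hanging free (-3 N); continuing in small steps until contact.

send_rows(
  motion=[
    [[0, 0, 0.0007], 0],
    [[0, 0, 0], 0],
  ],
)

```text
t: 6.75
tool_pos: [0.5348, -0.1357, 0.0967]
ee_rot: [0.0, 0.814, 0.581, 0.0]
contact_force: [-3.4, -0.8, 5.1]
width: 0.152
```

send_rows(
  motion=[
    [[0, 0, 0.0007], 0],
    [[0, 0, 0], 0],
  ],
)

```text
t: 6.95
tool_pos: [0.5348, -0.1356, 0.0966]
ee_rot: [0.0, 0.814, 0.581, 0.0]
contact_force: [-7.9, 0.6, 11.9]
width: 0.15
```

Contact after a drop of about 9.6 mm, pressing 12 N. I release, rise straight up, and check.

send_rows(
  motion=[
    [[0, 0, 0], 0],
    [[0, 0, 0], 0],
    [[0, 0, 0], 0],
    [[0, 0, 0], 0],
    [[0, 0, 0], 0],
  ],
  claw=0.06,
)

```text
t: 7.45
tool_pos: [0.5347, -0.1356, 0.0952]
ee_rot: [-0.0, 0.814, 0.581, -0.0]
contact_force: [-0.0, -0.1, -0.3]
width: 0.529
```

send_rows(
  motion=[
    [[0, 0, -0.01], 0],
    [[0, 0, -0.02], 0],
    [[0, 0, -0.03], 0],
    [[0, 0, -0.03], 0],
    [[0, 0, -0.03], 0],
    [[0, -0.045, 0], 0],
    [[0, -0.045, 0], 0],
    [[0, -0.045, 0], 0],
    [[0, -0.02, 0], 0],
    [[0, 0, 0], 0],
  ],
)

```text
t: 8.45
tool_pos: [0.3867, -0.0846, 0.2167]
ee_rot: [0.001, 0.814, 0.581, 0.001]
contact_force: [0.7, 0.9, 0.9]
width: 0.644
```

Run:
```python
from h import *
o=[]
for n,c in (("top",(0.5352,-0.136)),("scene",(0.535,-0.1365))):
    im,d=robot.capture(n);q=cloud(n,d).reshape(-1,3);c=np.array(c)
    dd=q[:,:2]-c;r=np.hypot(*dd.T);a=np.degrees(np.arctan2(dd[:,1],dd[:,0]))
    b=(r<.05)&(q[:,2]>.124)
    print(n,"bar",b.sum(),q[b].mean(0),angle(q[b][:,:2]),"lid z",np.median(q[(r<.045)&(q[:,2]<.11),2]),"max",q[b,2].max())
    print(" lid z by sector",[round(1000*float(np.median(q[(r>.02)&(r<.045)&(q[:,2]<.11)&(q[:,2]>.07)&(a>=k)&(a<k+60),2])),1) for k in range(-180,180,60)])
    for k in (-19,101,-139):
        w=abs((a-k+180)%360-180);m=(r>.054)&(r<.0605)&(q[:,2]>.07)
        print(" key z",k,np.median(q[m&(w<4),2]) if (m&(w<4)).any() else None,"rim",np.median(q[m&(w>22)&(w<50),2]))
    y,x=(172,276) if n=="top" else (206,227)
    o.append(cv2.resize(im[y-45:y+45,x-45:x+45],(400,400),interpolation=cv2.INTER_CUBIC))
cv2.imwrite("pics/end.png",np.hstack(o));s=robot.state();print(s["t"],s["tool_pos"],s["contact_force"])
```

```text
top bar 107 [ 0.53453842 -0.13366981  0.13259599] 161.53810310722767 lid z 0.08941011155326462 max 0.13707653970976819
 lid z by sector [89.3, 89.3, 89.5, 89.6, 89.8, 89.3]
 key z -19 0.08966283987349777 rim 0.09021436459341858
 key z 101 0.0898530297546638 rim 0.09059247292003225
 key z -139 0.09011686669872232 rim 0.09116501397743382
scene bar 130 [ 0.53491616 -0.13201411  0.13069448] 160.33980636210282 lid z 0.08933384648894122 max 0.13549869406283377
 lid z by sector [nan, 89.1, 89.1, 89.1, 88.7, 89.7]
 key z -19 0.08934723728831762 rim 0.08884938761307742
 key z 101 0.0881981084787471 rim 0.08754530444839503
 key z -139 0.088987824600746 rim 0.0897712256876585
8.55 [ 0.38840355 -0.08518945  0.21615407] [ 0.60966015  0.4794577  -0.06067222]
  return _methods._mean(a, axis=axis, dtype=dtype,
  ret = ret.dtype.type(ret / rcount)
```

View pics/end.png

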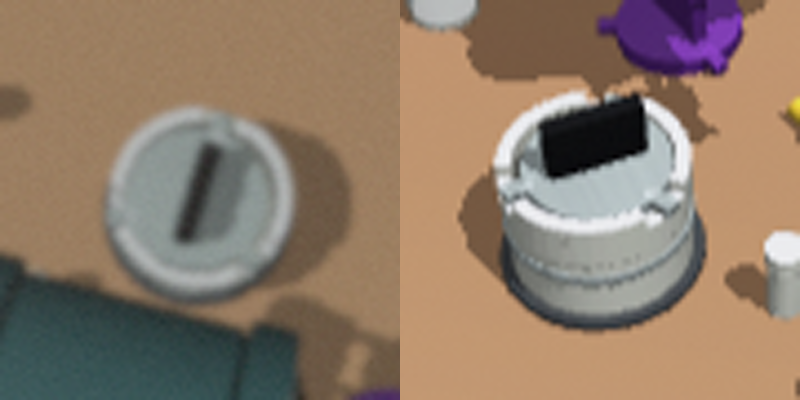

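The keys lie in the notches at crop (515,190) and (660,205). The lid top is level at about 89.5 mm against a rim of 90 mm, and the robot is clear.

```bash
python3 -c "
from cell import robot
print(robot.sign_off())"
```

```text
the job is handed in; nothing more can be done
None
```

The wide canister's lid is closed and the job is handed in. I gripped the lid by its bar, turned it about 54° clockwise from above without lifting it off the canister, and lowered it about 10 mm with the keys over the notches. I pressed it home with about 12 N, let go and moved clear, finishing at 8.55 s.

The last checks from both cameras:
- **Lid height:** the lid top is level at about 89–90 mm, against the 90 mm rim.
- **Keys:** all three read within about 1 mm of the rim beside them, and two are visible lying in the notches. The third is partly hidden behind the bar in the scene view.
- **Bar:** it lies at about -19°, which matches the notch direction I measured.
- **Robot:** nothing touches it, with force readings near zero.

No check failed. One patch of the lid in the scene view, behind the bar, gave no depth reading. I did not touch the small canister or any look-alike.

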